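# Count three full filling tins into the frame

## Robot

A 6-joint arm with a two-finger parallel gripper is mounted at the origin on the work surface. World frame = base frame: x ahead of the robot, y to its left, z up, the work surface at z = 0. Lengths are in m, angles in degrees, forces in N, time in s.
With the tool pointing down it reaches from about 0.35 to 0.875 m from the base axis. Payload 4.2 kg.
Tool frame: the origin (TCP) lies midway between the tips of the shut fingers; the grasp point (between the pads) lies 19 mm behind it; z points along the fingers, y is the line along which they close (so a half turn about z gives the same grasp; the last joint's range is limited). The gripper opens to 87 mm and grips with 3 to 60 N. Pads are 19 mm wide; open, the fingers measure 117 mm over their backs; the gripper's body (75 mm by 190 mm) begins 51 mm behind the grasp point.
Start: joints at [82.884, 22.042, 0.453, 0, -68.411, -14.817], TCP at [0.233, 0.58, 0.188] pointing down, gripper open.
Joint ranges: [-179.83, 179.83], [-69.29, 118.12], [-61.27, 80.66], [-181.25, 117.63], [-171.15, -9.14], [-177.46, 177.46]. Speed limits (degrees/s): [159.86, 159.86, 180, 180, 180, 180].

## Interface

Orientations are given as a 3x3 rotation matrix whose columns are the frame's x, y, z axes.
In Python, from station import * gives the robot as it stands.
- The arm moves only by the tool move_arm, never from a script. Its argument "targets" is text: rows parted by semicolons, each of 4 numbers parted by spaces: the shift along the world's x, y, z in units of 25 mm (1.0 is 25 mm), then the turn about the world's z in units of 5 degrees (1.0 is 5 degrees). In form: tx ty tz spin; .... A call has 1 to 10 rows; each row shifts and turns the commanded pose from where the row before left it; what a row does not reach is not made up. A row lasts 1/12 s, in which the tool goes at most 41.7 mm and 7.16 degrees, less where a joint would pass 70% of its speed; a pose out of reach is approached as far as the arm can. A call is refused whole if a number of a shift passes 1 or a number of a turn 1, either way. A call with a gripper value outside its range is refused whole. "gripper" is the finger opening in mm, from 0 to 87, set as the call begins (left out, the last holds). The fingers move at their own pace and stop on an object; the grip force is fixed at half the most. Time passes only in rows, so rows that do not move let the fingers close. It gives the time, the measured TCP pose, the force, the opening and the grip force at its end, in the units of the state.
- sense(): the state, without advancing time (a new reading comes with each control period).
- capture(name): name is "side" or "top" or "wrist"; returns a dict with "image" (480x640x3 uint8, blue, green, red), "fx", "fy", "cx", "cy" (pixels), "world_from_camera" (4x4, takes a point from camera to world coordinates); the wrist camera has in their place "hand_eye" (4x4, takes a point from camera to tool coordinates, whose origin is the TCP and whose axes are the flange's). Camera axes: x right, y up, looking along -z (the intrinsics and any distortion apply to the point x, -y, -z); pixel columns grow to the right and rows downward; lengths in m; the calibration is good to about 2 mm. A picture is of the moment at which its call begins: read the wrist's pose just before it. There is no depth.
- finish_job(): hands the job in; it is judged then, once.
The state is a dict: "time_s": time; "joints": joint angles; "joint_velocities": joint speeds; "effort": joint torques, N m; "tcp_pos": TCP position; "ee_rot": TCP orientation; "wrist_force": force on the tool from outside, world axes, zero at the start; "moment": the same for the moment, N m; "gripper_width": opening from 0.0 (shut) to 1.0 (fully open); "gripper_force": force on a finger pad.
Only numpy, scipy, OpenCV 4.12 (cv2) and the standard library are available. Lean on these libraries where they do the work, as an engineer would, in place of code of your own. Each camera call takes 0.05 s, during which the arm holds its last target. There are 200 camera calls.

## Task

The next batch of pastries needs exactly three full tins of fruit paste, but some of the closed tins on the bench are empty and look just the same: feel by their weight which are full. Slide exactly three full ones into the wooden frame until each stands against its back rail, and leave every other tin, full or empty, standing on the bench wholly in front of the frame. Keep all tins upright and do not disturb the canister and the bowl.

Things in the scene. Friction and masses are not known exactly. Their poses are not given: they have to be found in the camera images.
- frame: Three-sided dark wooden frame fixed to the bench, open towards the robot, no floor. Rails 20 mm thick, 25 mm high; inside 480 mm wide (y), 70 mm deep (x). Origin: on the bench, middle of the back rail's inner face; x points through the back rail, away from the robot: the inside is x from -70 mm to 0, y from -240 to 240 mm.
- tin_1: One of five identical-looking closed round metal tins in a loose row in front of the frame: 90 mm across, 80 mm high, lid fixed on. Origin: centre of its underside. Either full of stiff fruit paste (about 0.57 kg in all) or empty (about 0.12 kg): nothing outside shows which, and its number does not tell, it changes from start to start. At least three of the five are full.
- tin_2: One of five identical-looking closed round metal tins in a loose row in front of the frame: 90 mm across, 80 mm high, lid fixed on. Origin: centre of its underside. Either full of stiff fruit paste (about 0.57 kg in all) or empty (about 0.12 kg): nothing outside shows which, and its number does not tell, it changes from start to start. At least three of the five are full.
- tin_3: One of five identical-looking closed round metal tins in a loose row in front of the frame: 90 mm across, 80 mm high, lid fixed on. Origin: centre of its underside. Either full of stiff fruit paste (about 0.57 kg in all) or empty (about 0.12 kg): nothing outside shows which, and its number does not tell, it changes from start to start. At least three of the five are full.
- tin_4: One of five identical-looking closed round metal tins in a loose row in front of the frame: 90 mm across, 80 mm high, lid fixed on. Origin: centre of its underside. Either full of stiff fruit paste (about 0.57 kg in all) or empty (about 0.12 kg): nothing outside shows which, and its number does not tell, it changes from start to start. At least three of the five are full.
- tin_5: One of five identical-looking closed round metal tins in a loose row in front of the frame: 90 mm across, 80 mm high, lid fixed on. Origin: centre of its underside. Either full of stiff fruit paste (about 0.57 kg in all) or empty (about 0.12 kg): nothing outside shows which, and its number does not tell, it changes from start to start. At least three of the five are full.
- canister: Square white plastic canister with a grey lid, 104 mm square, 112 mm high, beside the work; leave it alone. Origin: centre of its underside.
- bowl: White bowl, 100 mm across, 50 mm high, beside the work; leave it alone. Origin: centre of its underside.
There are look-alikes about, which are no part of the job. Leave any green look-alike of the tin_2 alone.

How it is judged:
By the outcome, as a careful person would: the job done as asked, in the order asked, and still so for the second after the job is handed in, with the robot touching nothing.
It also fails if it takes over 72 s, if anything falls off the work surface, if the arm or the gripper's body presses on something with over 40 N, if the wrist force passes 120 N, or if a joint passes its speed limit or range.

## Working session

There is one attempt and no reset: what is moved stays moved. The work goes in short steps, Python scripts to look and compute and a tool call to move; the robot and the scene stay as the last step left them, time stands still between calls to the robot, and variables do not carry over. Pictures are saved under pics/ and viewed, at most 10 in all, crops included, and the job is handed in when it is done.

Besides the shell and the picture viewer there is one more tool, called as name(argument=value, ...) on one line, values as JSON. move_arm: Moves the arm, as the interface text tells. Its arguments: {"type":"object","properties":{"targets":{"type":"string"},"gripper":{"type":"number"}},"required":["targets"]}

```bash
mkdir -p pics
python3 - <<'E'
from station import *
import cv2,pickle
s=sense();print(s)
d={}
for n in("top","side"):
    c=capture(n);d[n]=c;cv2.imwrite(f"pics/{n}0.png",c["image"]);print(n,c["fx"],c["fy"],c["cx"],c["cy"],c["world_from_camera"],[k for k in c])
pickle.dump(d,open("cap0.pkl","wb"))
E
```

```text
{'time_s': 0.0, 'joints': array([ 8.28802644e+01,  2.20900837e+01,  3.76637080e-01, -2.91861286e-02,
       -6.84114719e+01, -1.48171626e+01]), 'joint_velocities': array([-0.00041791,  0.03541273,  0.04246044,  0.1023429 , -0.06765754,
        0.10031025]), 'effort': array([-1.27222818e-03, -3.90665710e+01,  1.87405586e+01,  4.21986446e+00,
        1.10016443e-02, -1.97013646e-04]), 'tcp_pos': array([0.23321207, 0.57909735, 0.18724487]), 'ee_rot': array([[ 9.27525667e-01, -3.73758730e-01, -7.40228297e-04],
       [-3.73759450e-01, -9.27523285e-01, -2.10467649e-03],
       [ 1.00062229e-04,  2.22880878e-03, -9.99997511e-01]]), 'wrist_force': array([-0.15885737, -0.1254414 , -0.6647383 ]), 'moment': array([ 0.02465837, -0.02845636, -0.00754857]), 'gripper_force': 0.0, 'gripper_width': 0.9992984483390028}
top 609.8068780808309 609.8068780808309 325.64387390887856 242.86462520784858 [[ 0.02602525  0.98391613 -0.17672504  0.25236673]
 [-0.99953915  0.02284877 -0.01998576  0.00586435]
 [-0.01562637  0.17716373  0.98405733  1.43869832]
 [ 0.          0.          0.          1.        ]] ['image', 'fx', 'fy', 'cx', 'cy', 'world_from_camera']
side 589.3605909558065 589.3605909558065 318.5910930669998 233.13637662719708 [[ 0.711821    0.54542464 -0.44251873 -0.10075619]
 [-0.70229236  0.54391409 -0.45928521 -0.59624466]
 [-0.00981329  0.63770638  0.77021703  1.087188  ]
 [ 0.          0.          0.          1.        ]] ['image', 'fx', 'fy', 'cx', 'cy', 'world_from_camera']
```

View pics/top0.png

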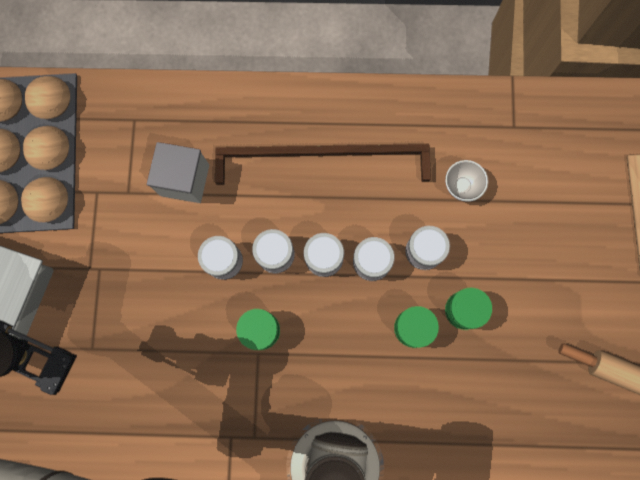

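View pics/side0.png

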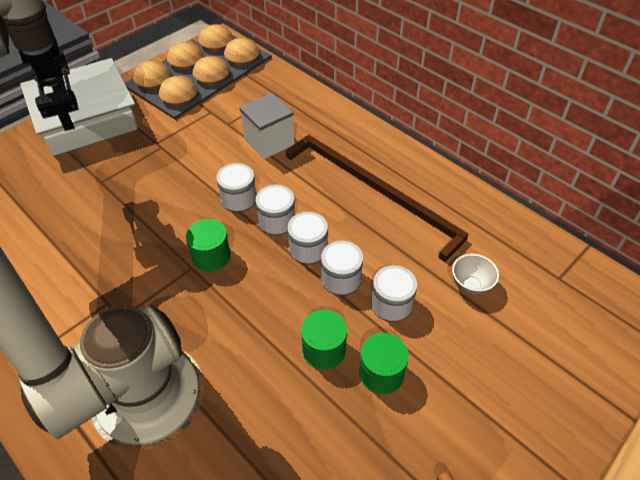

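```bash
cat > h.py <<'E'
import numpy as np,pickle,cv2
def ray(c,u,v,z):
    T=np.array(c["world_from_camera"]);d=T[:3,:3]@np.array([(u-c["cx"])/c["fx"],-(v-c["cy"])/c["fy"],-1]);o=T[:3,3]
    return o+d*(z-o[2])/d[2]
def lids(c,z=.08):
    im=c["image"].astype(int);hsv=cv2.cvtColor(c["image"],cv2.COLOR_BGR2HSV)
    out=[]
    for nm,m in(("white",(hsv[...,1]<45)&(hsv[...,2]>185)),("green",(hsv[...,0]>45)&(hsv[...,0]<80)&(hsv[...,1]>150)&(hsv[...,2]>90))):
        m=cv2.morphologyEx(m.astype(np.uint8),cv2.MORPH_OPEN,np.ones((3,3)))
        n,l,st,ce=cv2.connectedComponentsWithStats(m)
        for i in range(1,n):
            if 300<st[i,4]<2500:
                cs,_=cv2.findContours((l==i).astype(np.uint8),0,2)
                (u,v),r=cv2.minEnclosingCircle(cs[0]);out.append((nm,st[i,4],np.round([u,v,r],1),np.round(ray(c,u,v,z),4)))
    return out
E
python3 - <<'E'
from h import *
d=pickle.load(open("cap0.pkl","rb"));c=d["top"]
for x in lids(c):print(*x)
for n,u,v,z in(("backinL",224,157,.025),("backinR",422,153,.025),("endL",220,184,0.025),("endR",428,181,.025),("canister lid corners",156,144,.112),("",200,147,.112),("",194,193,.112),("",149,184,.112),("bowl",467,181,.05)):print(n,ray(c,u,v,z).round(3))
cr=c["image"][130:360,180:510];cv2.imwrite("pics/crop.png",cv2.resize(cr,(792,552),interpolation=cv2.INTER_CUBIC))
E
```

```text
white 381 [467.3 182.8  12.4] [ 0.644  -0.2882  0.08  ]
white 884 [429.5 245.   17.4] [ 0.4969 -0.201   0.08  ]
white 938 [271.8 248.4  18.4] [0.4809 0.155  0.08  ]
white 928 [323.3 252.3  17.9] [0.4746 0.0381 0.08  ]
white 993 [216.8 254.9  18.6] [0.463 0.279 0.08 ]
white 921 [373.1 256.3  18. ] [ 0.468  -0.0742  0.08  ]
white 327 [297.5 466.7  13.5] [0.0118 0.0807 0.08  ]
backinL [0.712 0.286 0.025]
backinR [ 0.732 -0.192  0.025]
endL [0.644 0.292 0.025]
endR [ 0.662 -0.206  0.025]
canister lid corners [0.711 0.427 0.112]
 [0.706 0.325 0.112]
 [0.598 0.332 0.112]
 [0.617 0.436 0.112]
bowl [ 0.657 -0.294  0.05 ]
```

View pics/crop.png

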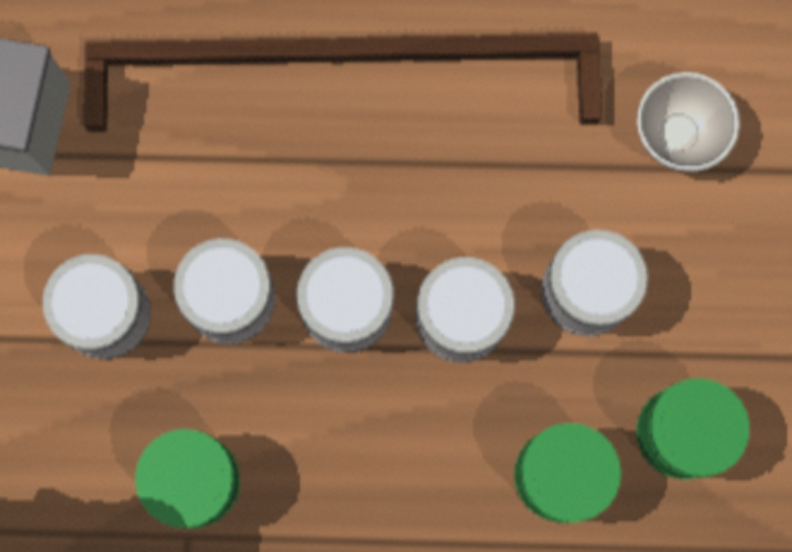

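The five white-lidded metal tins at top-view px (218,256), (273,249), (324,253), (374,257) and (428,247) are the ones meant. The green look-alikes at (257,329), (417,327) and (469,308) and the bowl at (467,181) are not. The crop confirms this. I'll push each tin with the fingers half open, so it sits stably between them, starting with the second tin, B.

move_arm(targets="0.4 -1 0 0.48;0.4 -1 0 0.48;0.4 -1 0 0.48;0.4 -1 0 0.48;0.4 -1 0 0.48;0.4 -1 0 0.48;0.4 -1 0 0.48;0.4 -1 0 0.48;0.4 -1 0 0.48;0.4 -1 0 0.48", gripper=50)

```text
time_s: 0.93
tcp_pos: [0.3335, 0.3281, 0.188]
ee_rot: [[0.999, 0.038, -0.001], [0.038, -0.999, -0.001], [-0.001, 0.001, -1.0]]
wrist_force: [0.9, 1.5, 0.5]
gripper_width: 0.58
gripper_force: 0.0
```

move_arm(targets="0.4 -1 0 0;0.4 -1 0 0;0.4 -1 0 0;0.4 -1 0 0;0.4 -1 -0.3 0;0.4 -1 -0.6 0;0.3 -1 -0.6 0;0 0 -1 0;0 0 -1 0;0 0 0 0")

```text
time_s: 1.77
tcp_pos: [0.3976, 0.1517, 0.0967]
ee_rot: [[0.999, 0.033, -0.009], [0.033, -0.999, -0.006], [-0.009, 0.006, -1.0]]
wrist_force: [-0.5, -0.9, -0.5]
gripper_width: 0.577
gripper_force: 0.0
```

move_arm(targets="0 0 -0.9 0;0 0 -0.9 0;0 0 -0.8 0;0 0 0 0;0.2 0 0 0;0.2 0 0 0;0.2 0 0 0;0.2 0 0 0")

```text
time_s: 2.43
tcp_pos: [0.4226, 0.1556, 0.0373]
ee_rot: [[0.999, 0.036, 0.003], [0.036, -0.999, 0.002], [0.003, -0.002, -1.0]]
wrist_force: [0.5, -0.2, 0.2]
gripper_width: 0.573
gripper_force: 0.0
```

move_arm(targets="0.2 0 0 0;0.2 0 0 0;0.2 0 0 0")

```text
time_s: 2.68
tcp_pos: [0.4353, 0.1539, 0.0359]
ee_rot: [[0.999, 0.035, -0.002], [0.035, -0.999, -0.001], [-0.002, 0.001, -1.0]]
wrist_force: [-3.3, -1.0, 1.9]
gripper_width: 0.575
gripper_force: 1.8
```

move_arm(targets="0.2 0 0 0;0.2 0 0 0;0.2 0 0 0")

```text
time_s: 2.93
tcp_pos: [0.4507, 0.1543, 0.0355]
ee_rot: [[0.999, 0.036, -0.001], [0.036, -0.999, -0.001], [-0.001, 0.001, -1.0]]
wrist_force: [-3.8, -0.8, 0.5]
gripper_width: 0.573
gripper_force: 1.7
```

move_arm(targets="0.2 0 0 0;0.2 0 0 0;0.2 0 0 0")

```text
time_s: 3.18
tcp_pos: [0.4664, 0.1548, 0.0357]
ee_rot: [[0.999, 0.036, -0.0], [0.036, -0.999, 0.0], [-0.0, -0.0, -1.0]]
wrist_force: [-3.8, -0.0, 0.5]
gripper_width: 0.575
gripper_force: 1.5
```

move_arm(targets="0.2 0 0 0;0.2 0 0 0;0.2 0 0 0")

```text
time_s: 3.43
tcp_pos: [0.4814, 0.1548, 0.0358]
ee_rot: [[0.999, 0.036, -0.0], [0.036, -0.999, 0.0], [-0.0, -0.0, -1.0]]
wrist_force: [-1.5, 1.4, -0.4]
gripper_width: 0.573
gripper_force: 1.5
```

move_arm(targets="-1 0 0 0;-1 0 0 0;-1 0 0 0;-0.2 -1 0 0;0 -1 0 0;0 -1 0 0;0 -1 0 0;0 -0.7 0 0;0 0 0 0;0.2 0 0 0")

```text
time_s: 4.27
tcp_pos: [0.407, 0.037, 0.0364]
ee_rot: [[0.999, 0.035, 0.002], [0.035, -0.999, 0.001], [0.002, -0.001, -1.0]]
wrist_force: [0.5, 0.6, 0.4]
gripper_width: 0.572
gripper_force: 0.0
```

move_arm(targets="0.2 0 0 0;0.2 0 0 0;0.2 0 0 0;0.2 0 0 0;0.2 0 0 0;0.2 0 0 0;0.2 0 0 0")

```text
time_s: 4.85
tcp_pos: [0.4399, 0.0368, 0.0353]
ee_rot: [[0.999, 0.036, -0.003], [0.036, -0.999, -0.001], [-0.003, 0.001, -1.0]]
wrist_force: [-2.6, -1.0, 0.5]
gripper_width: 0.574
gripper_force: 1.7
```

move_arm(targets="0.2 0 0 0;0.2 0 0 0;0.2 0 0 0")

```text
time_s: 5.1
tcp_pos: [0.4563, 0.0373, 0.0357]
ee_rot: [[0.999, 0.036, -0.0], [0.036, -0.999, -0.0], [-0.0, 0.0, -1.0]]
wrist_force: [-3.3, -0.3, -0.0]
gripper_width: 0.577
gripper_force: 1.5
```

move_arm(targets="0.2 0 0 0;0.2 0 0 0;0.2 0 0 0")

```text
time_s: 5.35
tcp_pos: [0.4714, 0.0373, 0.0358]
ee_rot: [[0.999, 0.036, -0.0], [0.036, -0.999, 0.0], [-0.0, -0.0, -1.0]]
wrist_force: [-2.0, -0.3, 0.0]
gripper_width: 0.572
gripper_force: 1.4
```

move_arm(targets="0.2 0 0 0;0.2 0 0 0;0.2 0 0 0")

```text
time_s: 5.6
tcp_pos: [0.4864, 0.0372, 0.0358]
ee_rot: [[0.999, 0.036, -0.0], [0.036, -0.999, -0.0], [-0.0, 0.0, -1.0]]
wrist_force: [-3.3, -0.1, -0.7]
gripper_width: 0.573
gripper_force: 1.4
```

move_arm(targets="-1 0 0 0;-1 0 0 0;-1 0 0 0;-0.6 -0.8 0 0;0 -1 0 0;0 -1 0 0;0 -1 0 0;0 -0.8 0 0;0 0 0 0;0.2 0 0 0")

```text
time_s: 6.43
tcp_pos: [0.4022, -0.0784, 0.0364]
ee_rot: [[0.999, 0.034, 0.003], [0.034, -0.999, 0.0], [0.003, -0.0, -1.0]]
wrist_force: [0.0, 0.6, 0.4]
gripper_width: 0.579
gripper_force: 0.0
```

move_arm(targets="0.2 0 0 0;0.2 0 0 0;0.2 0 0 0;0.2 0 0 0;0.2 0 0 0;0.2 0 0 0;0.2 0 0 0")

```text
time_s: 7.02
tcp_pos: [0.4348, -0.0778, 0.0353]
ee_rot: [[0.999, 0.036, -0.003], [0.036, -0.999, -0.0], [-0.003, 0.0, -1.0]]
wrist_force: [-4.3, 0.0, 1.3]
gripper_width: 0.579
gripper_force: 1.9
```

move_arm(targets="0.2 0 0 0;0.2 0 0 0;0.2 0 0 0")

```text
time_s: 7.27
tcp_pos: [0.4513, -0.0777, 0.0357]
ee_rot: [[0.999, 0.036, -0.0], [0.036, -0.999, 0.0], [-0.0, -0.0, -1.0]]
wrist_force: [-3.2, 0.5, 0.7]
gripper_width: 0.575
gripper_force: 1.6
```

move_arm(targets="0.2 0 0 0;0.2 0 0 0;0.2 0 0 0")

```text
time_s: 7.52
tcp_pos: [0.4664, -0.0777, 0.0358]
ee_rot: [[0.999, 0.036, -0.0], [0.036, -0.999, 0.0], [-0.0, -0.0, -1.0]]
wrist_force: [-3.8, -0.5, -0.7]
gripper_width: 0.577
gripper_force: 1.6
```

move_arm(targets="0.2 0 0 0;0.2 0 0 0;0.2 0 0 0")

```text
time_s: 7.77
tcp_pos: [0.4814, -0.0777, 0.0358]
ee_rot: [[0.999, 0.036, -0.0], [0.036, -0.999, 0.0], [-0.0, -0.0, -1.0]]
wrist_force: [-3.4, 0.8, -1.3]
gripper_width: 0.573
gripper_force: 1.6
```

B, C and D all need about the same push, roughly 3 N. At least three of the five are full, so these three can't all be empty, which means all three are full. I'll push D home now, then C and B.

move_arm(targets="0.4 0 0 0;0.5 0 0 0;0.5 0 0 0;0.5 0 0 0;0.5 0 0 0;0.5 0 0 0;0.5 0 0 0;0.5 0 0 0;0.5 0 0 0;0.4 0 0 0")

```text
time_s: 8.6
tcp_pos: [0.6025, -0.0778, 0.0358]
ee_rot: [[0.999, 0.036, 0.001], [0.036, -0.999, -0.0], [0.001, 0.0, -1.0]]
wrist_force: [-2.3, 0.1, -0.1]
gripper_width: 0.572
gripper_force: 1.6
```

move_arm(targets="0.3 0 0 0;0.2 0 0 0;0.2 0 0 0;0.1 0 0 0")

```text
time_s: 8.93
tcp_pos: [0.6214, -0.0778, 0.0357]
ee_rot: [[0.999, 0.036, 0.0], [0.036, -0.999, -0.0], [0.0, 0.0, -1.0]]
wrist_force: [-2.9, -0.3, -0.4]
gripper_width: 0.575
gripper_force: 1.6
```

move_arm(targets="0.1 0 0 0;0.1 0 0 0;0.1 0 0 0")

```text
time_s: 9.18
tcp_pos: [0.6283, -0.0778, 0.0359]
ee_rot: [[0.999, 0.036, -0.0], [0.036, -0.999, 0.0], [-0.0, -0.0, -1.0]]
wrist_force: [-2.9, -0.3, 0.1]
gripper_width: 0.575
gripper_force: 1.6
```

move_arm(targets="0.1 0 0 0;0.1 0 0 0")

```text
time_s: 9.35
tcp_pos: [0.6335, -0.0777, 0.0359]
ee_rot: [[0.999, 0.036, 0.0], [0.036, -0.999, 0.0], [0.0, -0.0, -1.0]]
wrist_force: [-3.2, 0.3, -0.4]
gripper_width: 0.575
gripper_force: 1.6
```

move_arm(targets="0.1 0 0 0;0.05 0 0 0")

```text
time_s: 9.52
tcp_pos: [0.6376, -0.0777, 0.0359]
ee_rot: [[0.999, 0.036, 0.0], [0.036, -0.999, -0.0], [0.0, 0.0, -1.0]]
wrist_force: [-3.0, -0.3, -0.6]
gripper_width: 0.574
gripper_force: 1.6
```

move_arm(targets="0.1 0 0 0;0.05 0 0 0")

```text
time_s: 9.68
tcp_pos: [0.6407, -0.0778, 0.0358]
ee_rot: [[0.999, 0.036, -0.001], [0.036, -0.999, -0.0], [-0.001, 0.0, -1.0]]
wrist_force: [-5.2, 0.5, 1.4]
gripper_width: 0.573
gripper_force: 2.7
```

move_arm(targets="0.08 0 0 0;0.05 0 0 0")

```text
time_s: 9.85
tcp_pos: [0.6409, -0.078, 0.0358]
ee_rot: [[0.999, 0.036, -0.008], [0.036, -0.999, -0.0], [-0.008, 0.0, -1.0]]
wrist_force: [-11.4, 0.1, 5.9]
gripper_width: 0.577
gripper_force: 5.3
```

move_arm(targets="-0.5 0 0 0;-1 0 0 0;-1 0 0 0;-1 0 0 0;-1 0 0 0;-1 0 0 0;-1 0 0 0;-1 0 0 0;0 1 0 0;0 1 0 0")

```text
time_s: 10.68
tcp_pos: [0.4579, -0.0275, 0.0371]
ee_rot: [[0.999, 0.034, 0.006], [0.034, -0.999, 0.001], [0.006, -0.001, -1.0]]
wrist_force: [0.9, -0.1, 0.1]
gripper_width: 0.572
gripper_force: 0.0
```

move_arm(targets="0 1 0 0;0 1 0 0;0 0.6 0 0;0 0 0 0;0.4 0 0 0;0.4 0 0 0;0.4 0 0 0;0.5 0 0 0;0.5 0 0 0;0.5 0 0 0")

```text
time_s: 11.52
tcp_pos: [0.5232, 0.0354, 0.0355]
ee_rot: [[0.999, 0.034, -0.005], [0.034, -0.999, -0.002], [-0.005, 0.001, -1.0]]
wrist_force: [-6.1, 0.2, 6.0]
gripper_width: 0.573
gripper_force: 3.4
```

move_arm(targets="0.5 0 0 0;0.5 0 0 0;0.5 0 0 0;0.5 0 0 0;0.5 0 0 0;0.5 0 0 0;0.4 0 0 0;0.3 0 0 0")

```text
time_s: 12.18
tcp_pos: [0.6167, 0.0354, 0.0354]
ee_rot: [[0.999, 0.034, -0.003], [0.034, -0.999, -0.001], [-0.003, 0.001, -1.0]]
wrist_force: [-4.6, 0.1, 4.5]
gripper_width: 0.575
gripper_force: 3.2
```

Run:
```python
from station import *
from h import *
c=capture("side");cv2.imwrite("pics/side1.png",c["image"][100:420,180:520])
c=capture("top")
for x in lids(c):print(*x)
s=sense();print(s["wrist_force"],s["tcp_pos"])
im=cv2.resize(c["image"][120:300,170:510],None,fx=2.3,fy=2.3);cv2.imwrite("pics/top1.png",im)
```

```text
white 972 [286.5 154.   22. ] [0.7044 0.13   0.08  ]
white 584 [375.  162.   16.2] [ 0.6893 -0.0759  0.08  ]
white 648 [220.5 171.5  19.6] [0.6588 0.2817 0.08  ]
white 302 [467.6 181.4  11.3] [ 0.6474 -0.289   0.08  ]
white 727 [429.3 245.3  17.1] [ 0.4961 -0.2005  0.08  ]
white 661 [216.1 255.2  17.9] [0.4622 0.2805 0.08  ]
white 2197 [  3.6 300.   52.1] [0.3493 0.753  0.08  ]
white 538 [236.  268.5  20.9] [0.433  0.2338 0.08  ]
white 604 [316.  442.5  29.1] [0.0622 0.0428 0.08  ]
[-0.78622772 -1.12661289 -0.0181212 ] [0.61815677 0.03603783 0.03529445]
```

View pics/side1.png

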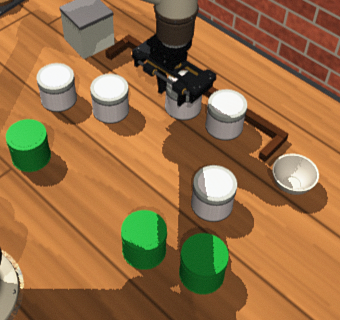

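View pics/top1.png

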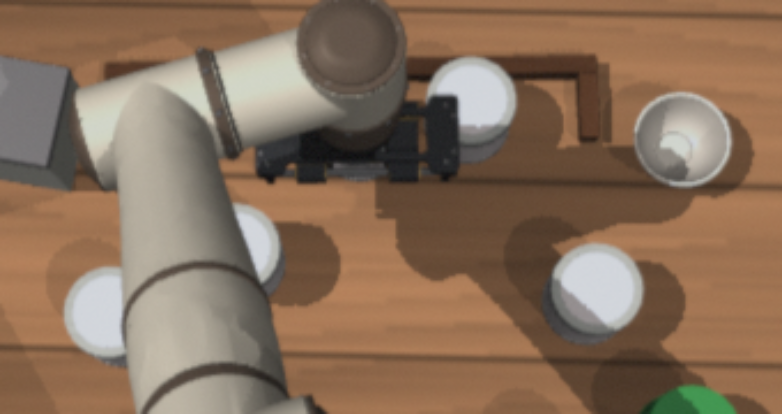

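Views: D (side crop 226,113) stands at the back rail. C (183,98) is upright inside the frame, ahead of the fingers. Nothing else has been disturbed, so I'll carry on with C.

move_arm(targets="0.2 0 0 0;0.2 0 0 0;0.1 0 0 0;0.1 0 0 0")

```text
time_s: 12.62
tcp_pos: [0.6315, 0.0372, 0.0354]
ee_rot: [[0.999, 0.036, -0.001], [0.036, -0.999, 0.0], [-0.001, -0.0, -1.0]]
wrist_force: [-2.3, 0.3, 0.3]
gripper_width: 0.574
gripper_force: 1.5
```

move_arm(targets="0.1 0 0 0;0.1 0 0 0")

```text
time_s: 12.78
tcp_pos: [0.6366, 0.0374, 0.0356]
ee_rot: [[0.999, 0.036, -0.0], [0.036, -0.999, 0.0], [-0.0, -0.0, -1.0]]
wrist_force: [-3.0, 0.5, -0.7]
gripper_width: 0.57
gripper_force: 1.4
```

move_arm(targets="0.06 0 0 0;0.06 0 0 0")

```text
time_s: 12.95
tcp_pos: [0.6376, 0.0371, 0.0358]
ee_rot: [[0.999, 0.036, -0.005], [0.036, -0.999, -0.001], [-0.005, 0.001, -1.0]]
wrist_force: [-10.1, 1.5, 6.0]
gripper_width: 0.573
gripper_force: 4.5
```

move_arm(targets="-0.5 0 0 0;-1 0 0 0;-1 0 0 0;-1 0 0 0;-1 0 0 0;-1 0 0 0;-1 0 0 0;-0.7 0 0 0;0 1 0 0;0 1 0 0")

```text
time_s: 13.78
tcp_pos: [0.4609, 0.0881, 0.0371]
ee_rot: [[0.999, 0.035, 0.005], [0.035, -0.999, 0.002], [0.005, -0.002, -1.0]]
wrist_force: [0.8, 0.1, -0.1]
gripper_width: 0.575
gripper_force: 0.0
```

move_arm(targets="0 1 0 0;0 1 0 0;0 0.7 0 0;0 0 0 0;0.4 0 0 0;0.4 0 0 0;0.4 0 0 0;0.5 0 0 0;0.5 0 0 0;0.5 0 0 0")

```text
time_s: 14.62
tcp_pos: [0.5271, 0.1529, 0.0357]
ee_rot: [[0.999, 0.034, -0.003], [0.034, -0.999, -0.001], [-0.003, 0.001, -1.0]]
wrist_force: [-4.1, 0.6, 4.9]
gripper_width: 0.574
gripper_force: 2.9
```

move_arm(targets="0.5 0 0 0;0.5 0 0 0;0.5 0 0 0;0.5 0 0 0;0.5 0 0 0;0.4 0 0 0;0.3 0 0 0;0.2 0 0 0;0 0 0 0")

```text
time_s: 15.37
tcp_pos: [0.6134, 0.1536, 0.0355]
ee_rot: [[0.999, 0.035, 0.0], [0.035, -0.999, -0.0], [0.0, 0.0, -1.0]]
wrist_force: [-0.5, -2.1, 0.7]
gripper_width: 0.573
gripper_force: 0.9
```

Expected stop is near x = 0.633.

move_arm(targets="0.2 0 0 0;0.2 0 0 0;0.1 0 0 0;0.1 0 0 0")

```text
time_s: 15.7
tcp_pos: [0.6272, 0.1549, 0.0355]
ee_rot: [[0.999, 0.036, -0.0], [0.036, -0.999, 0.0], [-0.0, -0.0, -1.0]]
wrist_force: [-4.0, -0.1, 0.1]
gripper_width: 0.576
gripper_force: 1.8
```

move_arm(targets="0.08 0 0 0;0.08 0 0 0")

```text
time_s: 15.87
tcp_pos: [0.6312, 0.155, 0.0356]
ee_rot: [[0.999, 0.036, -0.0], [0.036, -0.999, 0.0], [-0.0, -0.0, -1.0]]
wrist_force: [-3.0, 0.8, -0.1]
gripper_width: 0.573
gripper_force: 1.6
```

move_arm(targets="0.06 0 0 0;0.06 0 0 0")

```text
time_s: 16.03
tcp_pos: [0.632, 0.1546, 0.0356]
ee_rot: [[0.999, 0.036, -0.005], [0.036, -0.999, -0.001], [-0.005, 0.001, -1.0]]
wrist_force: [-11.0, 0.4, 5.8]
gripper_width: 0.575
gripper_force: 5.0
```

move_arm(targets="-0.5 0 0 0;-1 0 0 0;-1 0 0 0;-1 0 0 0;-1 0 0.5 0;-1 0 1 0;-1 0 1 0;-1 0 1 0;-0.5 0 1 0;0 1 1 0")

```text
time_s: 16.87
tcp_pos: [0.4323, 0.1779, 0.1755]
ee_rot: [[0.999, 0.035, 0.002], [0.035, -0.999, 0.002], [0.002, -0.002, -1.0]]
wrist_force: [0.5, 0.5, 0.1]
gripper_width: 0.573
gripper_force: 0.0
```

move_arm(targets="0 1 0.5 0;0 1 0 0;0 1 0 0;-0.5 1 0 0;-0.5 1 0 0;-0.5 1 0 0;-0.5 1 0 0;-0.5 1 0 0;-0.5 1 0 0;0 0 0 0")

```text
time_s: 17.7
tcp_pos: [0.3588, 0.41, 0.1866]
ee_rot: [[0.999, 0.041, 0.003], [0.041, -0.999, 0.005], [0.003, -0.005, -1.0]]
wrist_force: [0.5, 0.1, 0.6]
gripper_width: 0.576
gripper_force: 0.0
```

Run:
```python
from station import *
from h import *
c=capture("top")
for x in lids(c):print(*x)
im=cv2.resize(c["image"][120:350,140:510],None,fx=2.1,fy=2.1);cv2.imwrite("pics/top2.png",im)
print(sense()["wrist_force"])
```

```text
white 977 [324.9 163.9  18. ] [0.6823 0.0399 0.08  ]
white 962 [374.5 163.   18.2] [ 0.6869 -0.0748  0.08  ]
white 973 [274.3 164.7  18. ] [0.6779 0.1575 0.08  ]
white 457 [468.  182.4  13.1] [ 0.6449 -0.2897  0.08  ]
white 1086 [429.3 244.8  19.1] [ 0.4973 -0.2007  0.08  ]
white 1126 [216.7 255.   19.4] [0.4627 0.2792 0.08  ]
white 1097 [327.  456.   41.9] [0.0353 0.0186 0.08  ]
white 1363 [132.  471.1  32. ] [-0.0073  0.4333  0.08  ]
[ 0.34887643 -0.06745367 -0.72855167]
```

View pics/top2.png

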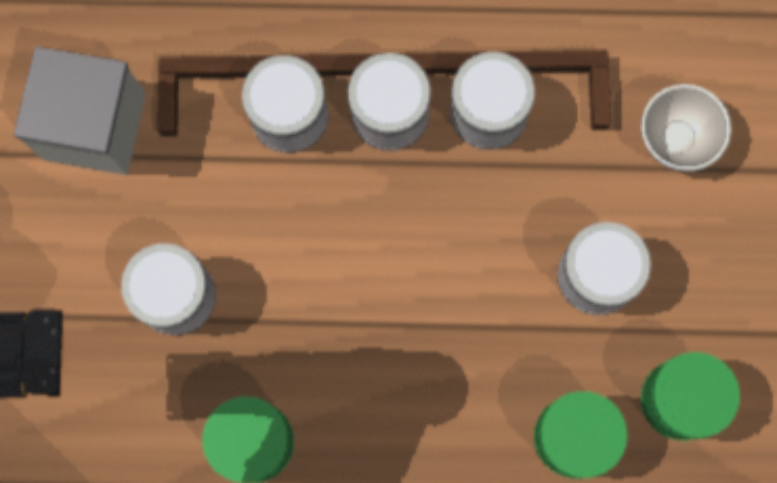

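The picture shows three tins upright against the back rail, at crop px (284,95), (390,94) and (493,92). The other two stand well in front of the frame at (164,285) and (608,264). The canister, bowl and green tins have not moved.

```bash
python3 -c "
from station import *
print(finish_job())"
```

```text
the job is handed in; nothing more can be done
None
```

The job is handed in: three full tins stand upright against the frame's back rail, the other two tins stand on the bench well in front of it, and the canister, bowl and green look-alikes were not touched. I took the three as full because all needed the same push of about 3 N, and with at least three of the five full they can't all be empty; I did not feel the other two.

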